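# Transfer the calibration weights in reverse order

## Robot

A 6-joint arm with a two-finger parallel gripper is mounted at the origin on a cart in front of the work surface, level with it; the furniture and walls round the work are solid. World frame = base frame: x ahead of the robot, y to its left, z up, the work surface at z = 0. Lengths are in m, angles in rad, forces in N, time in s.
With the tool pointing down it reaches from about 0.25 to 0.725 m from the base axis. Payload 4 kg.
Tool frame: the origin (TCP) lies midway between the tips of the shut fingers; the grasp point (between the pads) lies 19 mm behind it; z points along the fingers, y is the line along which they close (so a half turn about z gives the same grasp; the last joint's range is limited). The gripper opens to 85 mm and grips with 20 to 120 N. Pads are 22 mm wide; open, the fingers measure 114 mm over their backs; the gripper's body (76 mm by 85 mm) begins 54 mm behind the grasp point. The pads swing forward as they close: fully open they stand 13 mm farther back than shut.
Start: joints at [1.173, 0.241, 0.005, 1.335, 0, 1.571], TCP at [0.194, 0.461, 0.192] pointing down, gripper open.
Joint ranges: [-2.72, 2.72], [-1.05, 1.87], [-1.09, 1.28], [-1.99, 2.15], [-1.42, 1.44], [-3.14, 3.14]. Speed limits (rad/s): [2.79, 2.79, 3.14, 3.14, 3.14, 3.14].

## Interface

Orientations are given as a unit quaternion [x, y, z, w].
In Python, from workcell import bot gives the robot as it stands. The module is installed in compiled form; this text tells all that it offers.
- The arm moves only by the tool drive_tool, never from a script. Its arguments are lists of equal length, an entry for each row: "slide": the shift along the tool's x, y, z scaled (see below), a list of three; "rotation": the turn, a rotation vector about the tool's x, y, z scaled (see below), a list of three. A call has exactly 8 rows; each row is the pose to reach, as a shift and turn from the pose commanded when the call began, along the tool's axes at that moment; what a row does not reach only later rows make up. The controller multiplies each number of a shift by 250 mm and each number of a turn by 0.5 rad. A row lasts 1/8 s, in which the tool goes at most 62.5 mm and 10.7 degrees, less where a joint would pass 70% of its speed; a pose out of reach is approached as far as the arm can. A call with a number of a shift or a turn outside -1 to 1 is refused whole. A call with a gripper value outside its range is refused whole. "gripper" is the opening, from 0 (shut) to 1 (fully open), set as the call begins (left out, the last holds). The fingers move at their own pace and stop on an object; the grip force is fixed at half the most. Time passes only in rows, so rows that repeat a pose let the fingers close, or fill a call up. It gives the time, the measured TCP pose, the force, the opening and the grip force at its end, in the units of the state.
- bot.get_obs(): the state, without advancing time (a new reading comes with each control period).
- bot.camera(name): name is "scene" or "top" or "wrist"; returns a dict with "image" (400x640x3 uint8, red, green, blue), "z_map" (400x640 float32, m along the optical axis (not along the pixel's ray), 0 where there is no reading), "camera_matrix" (3x3 intrinsics, pixels), "xyz" and "orientation" of the camera in the world. Camera axes: x right, y up, looking along -z (the intrinsics and any distortion apply to the point x, -y, -z); pixel columns grow to the right and rows downward; lengths in m; the calibration is good to about 2 mm. A picture is of the moment at which its call begins.
- bot.job_done(): hands the job in; it is judged then, once.
The state is a dict: "clock": time; "joint_pos": joint angles; "joint_vel": joint speeds; "tau": joint torques, N m; "eef_pos": TCP position; "tool_rot": TCP orientation; "ft_force": force on the tool from outside, world axes, zero at the start; "ft_torque": the same for the moment, N m; "grip_width": finger opening in m; "grasp_force": force on a finger pad.
Only numpy, scipy, OpenCV 4.12 (cv2) and the standard library are available. Lean on these libraries where they do the work, as an engineer would, in place of code of your own. Each camera call takes 0.05 s, during which the arm holds its last target. There are 200 camera calls.

## Task

Move the four calibration weights from the wooden rack to the white rack in reverse order: seen from the robot, the weight that stands leftmost on the wooden rack goes on the rightmost black seat of the white rack, the second from the left on the second from the right, and so on. Stand each one upright in the middle of its seat, let none fall over, and leave all four standing still.

Things in the scene. Friction and masses are not known exactly. Their poses are not given: they have to be found in the camera images.
- wood_rack: the rack from which the weights come: brown wooden board, 64 (x) by 260 (y) by 14 mm, fixed. Origin at the centre of its underside; its own x points away from the robot, y to the left along the row, z up. Four places at y = +90, +30, -30, -90 mm on its centre line, each with a coloured seat disc. A lip at each end is 22 mm high.
- white_rack: the rack to be filled: white board, 64 (x) by 260 (y) by 14 mm, fixed, with four flat black round seats 48 mm in diameter, level with its top (14 mm above its origin), at y = +90, +30, -30, -90 mm on its centre line. Origin at the centre of its underside; its own x points away from the robot, y to the left along the row, z up. An aluminium lip at each end is 22 mm high.
- w500_center (a point): the large silver-grey weight: round upright body 43 mm in diameter and 42 mm tall with a knob 23 mm in diameter above it, 60 mm tall in all. At the start it stands on the red seat. The point is at its centre, half-way up (30 mm above its underside); z is up along its axis. Mass about 0.5 kg.
- w200_center (a point): the medium pale brass weight: round upright body 33 mm in diameter and 35 mm tall with a knob 18 mm in diameter above it, 50 mm tall in all. At the start it stands on the yellow seat. The point is at its centre, half-way up (25 mm above its underside); z is up along its axis. Mass about 0.2 kg.
- w100_center (a point): the small pale brass weight: round upright body 27 mm in diameter and 29 mm tall with a knob 15 mm in diameter above it, 40 mm tall in all. At the start it stands on the green seat. The point is at its centre, half-way up (20 mm above its underside); z is up along its axis. Mass about 0.1 kg.
- w50_center (a point): the smallest weight, darker brass: round upright body 22 mm in diameter and 25 mm tall with a knob 14 mm in diameter above it, 36 mm tall in all. At the start it stands on the blue seat. The point is at its centre, half-way up (18 mm above its underside); z is up along its axis. Mass about 0.05 kg.
- red_seat: fixed red plastic disc, 48 mm in diameter, 4 mm thick, on the wooden rack under the large silver-grey weight at the start; it stays there and so keeps the weight's original place in the row. Origin at the centre of its underside (its top is 4 mm higher).
- yellow_seat: fixed yellow plastic disc, 48 mm in diameter, 4 mm thick, on the wooden rack under the medium brass weight at the start; it stays there and so keeps the weight's original place in the row. Origin at the centre of its underside (its top is 4 mm higher).
- green_seat: fixed green plastic disc, 48 mm in diameter, 4 mm thick, on the wooden rack under the small pale brass weight at the start; it stays there and so keeps the weight's original place in the row. Origin at the centre of its underside (its top is 4 mm higher).
- blue_seat: fixed blue plastic disc, 48 mm in diameter, 4 mm thick, on the wooden rack under the smallest weight at the start; it stays there and so keeps the weight's original place in the row. Origin at the centre of its underside (its top is 4 mm higher).
Mind the look-alikes: they are no part of the job. Leave any red look-alike of the part that bears w50_center alone.

How it is judged:
At the end, for the whole second after the job is handed in: Each weight stands released, upright (within 0.1 rad) and at rest on the black seat whose place from the right equals the weight's original place from the left on the wooden rack, its axis within 15 mm of the seat's centre along and across the rack (((y of red_seat in the frame of wood_rack between 0.07 and 0.11 m and y of w500_center in the frame of white_rack between -0.105 and -0.075 m) or (y of red_seat in the frame of wood_rack between 0.01 and 0.05 m and y of w500_center in the frame of white_rack between -0.045 and -0.015 m) or (y of red_seat in the frame of wood_rack between -0.05 and -0.01 m and y of w500_center in the frame of white_rack between 0.015 and 0.045 m) or (y of red_seat in the frame of wood_rack between -0.11 and -0.07 m and y of w500_center in the frame of white_rack between 0.075 and 0.105 m)) and x of w500_center in the frame of white_rack between -0.015 and 0.015 m and z of w500_center in the frame of white_rack between 0.04 and 0.048 m and angle between each of w500_center, w200_center, w100_center, w50_center's own z axis and vertical below 0.1 rad and linear speed of each of w500, w200, w100, w50 below 0.02 m/s and ((y of yellow_seat in the frame of wood_rack between 0.07 and 0.11 m and y of w200_center in the frame of white_rack between -0.105 and -0.075 m) or (y of yellow_seat in the frame of wood_rack between 0.01 and 0.05 m and y of w200_center in the frame of white_rack between -0.045 and -0.015 m) or (y of yellow_seat in the frame of wood_rack between -0.05 and -0.01 m and y of w200_center in the frame of white_rack between 0.015 and 0.045 m) or (y of yellow_seat in the frame of wood_rack between -0.11 and -0.07 m and y of w200_center in the frame of white_rack between 0.075 and 0.105 m)) and x of w200_center in the frame of white_rack between -0.015 and 0.015 m and z of w200_center in the frame of white_rack between 0.035 and 0.043 m and ((y of green_seat in the frame of wood_rack between 0.07 and 0.11 m and y of w100_center in the frame of white_rack between -0.105 and -0.075 m) or (y of green_seat in the frame of wood_rack between 0.01 and 0.05 m and y of w100_center in the frame of white_rack between -0.045 and -0.015 m) or (y of green_seat in the frame of wood_rack between -0.05 and -0.01 m and y of w100_center in the frame of white_rack between 0.015 and 0.045 m) or (y of green_seat in the frame of wood_rack between -0.11 and -0.07 m and y of w100_center in the frame of white_rack between 0.075 and 0.105 m)) and x of w100_center in the frame of white_rack between -0.015 and 0.015 m and z of w100_center in the frame of white_rack between 0.03 and 0.038 m and ((y of blue_seat in the frame of wood_rack between 0.07 and 0.11 m and y of w50_center in the frame of white_rack between -0.105 and -0.075 m) or (y of blue_seat in the frame of wood_rack between 0.01 and 0.05 m and y of w50_center in the frame of white_rack between -0.045 and -0.015 m) or (y of blue_seat in the frame of wood_rack between -0.05 and -0.01 m and y of w50_center in the frame of white_rack between 0.015 and 0.045 m) or (y of blue_seat in the frame of wood_rack between -0.11 and -0.07 m and y of w50_center in the frame of white_rack between 0.075 and 0.105 m)) and x of w50_center in the frame of white_rack between -0.015 and 0.015 m and z of w50_center in the frame of white_rack between 0.028 and 0.036 m); the robot touches nothing.
It fails at once if a weight falls over (tilts by more than 0.7 rad) (angle between any of w500_center, w200_center, w100_center, w50_center's own z axis and vertical above 0.7 rad).
It also fails if it takes over 88 s, if anything falls off the work surface, if the arm or the gripper's body presses on something with over 40 N, if the wrist force passes 120 N, or if a joint passes its speed limit or range.

## Working session

There is one attempt and no reset: what is moved stays moved. The work goes in short steps, Python scripts to look and compute and a tool call to move; the robot and the scene stay as the last step left them, time stands still between calls to the robot, and variables do not carry over. Pictures are saved under pics/ and viewed, at most 14 in all, crops included, and the job is handed in when it is done.

Besides the shell and the picture viewer there is one more tool, called after "Emit:" by a JSON object that holds its "method" and its "body". drive_tool: Moves the arm, as the interface text tells. Shifts and turns lie within -1 to 1; 1 stands for 250 mm of shift or 0.5 rad of turn. Its arguments: {"type":"object","properties":{"slide":{"type":"array","items":{"type":"array","items":{"type":"number"}}},"rotation":{"type":"array","items":{"type":"array","items":{"type":"number"}}},"gripper":{"type":"number"}},"required":["slide","rotation"]}

```bash
mkdir -p pics; python3 - <<'E'
from workcell import bot
import cv2,numpy as np
o=bot.get_obs(); print(o)
for n in("scene","top"):
    c=bot.camera(n); cv2.imwrite(f"pics/{n}0.png",c["image"][:,:,::-1]); np.savez(f"{n}0.npz",**c); print(n,c["camera_matrix"],c["xyz"],c["orientation"])
E
```

```text
{'clock': 0.0, 'joint_pos': array([1.17299097e+00, 2.41396262e-01, 3.70174539e-03, 1.33520082e+00,
       5.70528596e-07, 1.57076524e+00]), 'joint_vel': array([ 0.00016705, -0.00011933,  0.00141119, -0.00163926, -0.00014599,
       -0.00105853]), 'tau': array([ 5.87944560e-04, -3.72319758e+01,  2.52406186e+01,  1.68366206e-02,
       -3.02966987e-05, -9.23666136e-06]), 'eef_pos': array([0.19341621, 0.46028661, 0.19071282]), 'tool_rot': array([ 1.97578417e-01,  9.80286523e-01, -1.02875416e-03, -2.07671434e-04]), 'ft_force': array([ 0.05340495,  1.1617769 , -0.42331126]), 'ft_torque': array([0.00073914, 0.00867598, 0.00940781]), 'grasp_force': 0.0, 'grip_width': 0.0854249246517698}
scene [[501.63123293   0.         320.03512257]
 [  0.         501.63123293 196.66670983]
 [  0.           0.           1.        ]] [-0.00942358  0.29419882  0.53371101] [-0.18840605  0.44770073  0.80674131 -0.33650509]
top [[439.71979624   0.         315.73480649]
 [  0.         439.71979624 202.28513209]
 [  0.           0.           1.        ]] [ 0.44528154 -0.22289287  0.90373337] [ 0.02244041 -0.02770791 -0.70565657  0.70765634]
```

View pics/scene0.png

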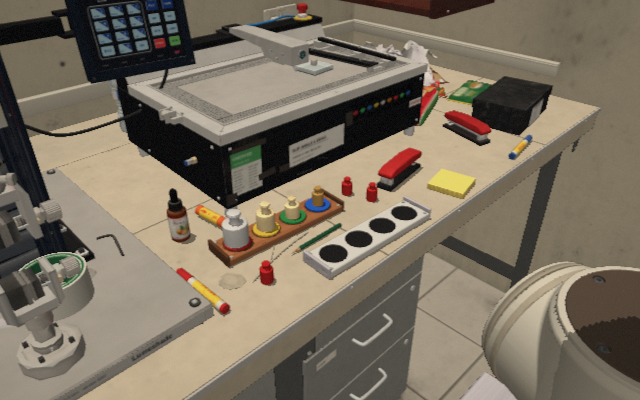

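View pics/top0.png

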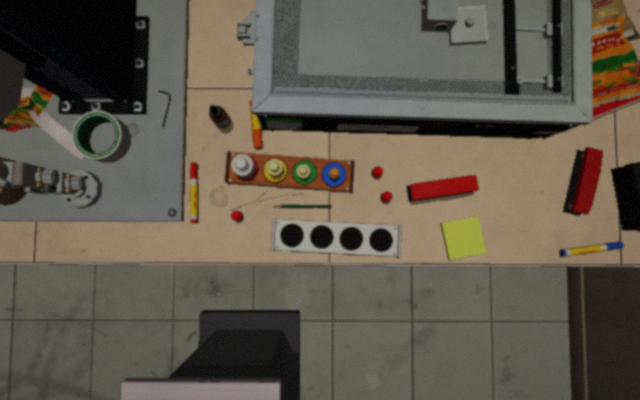

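The top view shows the wooden rack at (290,172), with grey, yellow, green and blue running left to right, and the white rack with its seats from (291,235) to (381,240). The device edge lies beyond at row ~130, and there are red look-alikes around. Next I'll measure positions and obstacle heights.

```bash
cat > h.py <<'E'
import numpy as np,cv2
from scipy.spatial.transform import Rotation as R
def rays(c,uv):
    K=c["camera_matrix"];uv=np.atleast_2d(uv).astype(float)
    d=np.c_[(uv[:,0]-K[0,2])/K[0,0],-(uv[:,1]-K[1,2])/K[1,1],-np.ones(len(uv))]
    return R.from_quat(c["orientation"]).apply(d)
def plane(c,uv,z):
    d=rays(c,uv);p=np.asarray(c["xyz"]);return p+d*((z-p[2])/d[:,2])[:,None]
def cloud(c):
    h,w=c["z_map"].shape;u,v=np.meshgrid(np.arange(w),np.arange(h))
    return (np.asarray(c["xyz"])+rays(c,np.c_[u.ravel(),v.ravel()])*c["z_map"].reshape(-1,1)).reshape(h,w,3)
def seats(c,roi):
    g=cv2.cvtColor(c["image"],cv2.COLOR_RGB2GRAY);x0,y0,x1,y1=roi
    m=np.zeros_like(g);m[y0:y1,x0:x1]=(g[y0:y1,x0:x1]<70)*255
    return sorted([cv2.fitEllipse(k) for k in cv2.findContours(m,0,2)[0] if cv2.contourArea(k)>250],key=lambda e:e[0][0])
E
python3 - <<'E'
from h import *
c=np.load("top0.npz");c={k:c[k] for k in c}
P=cloud(c)
for e in seats(c,(265,212,410,262)): print("seat",np.round(e[0],1),np.round(e[1],1),plane(c,[e[0]],.014).round(4))
print("table z",np.median(P[210:218,350:400,2]))
for n,u,v,z in(("500",241,164,.078),("200",275,169,.068),("100",304,172,.058),("50",336,173,.054)):
    Q=P[v-16:v+16,u-15:u+15].reshape(-1,3);Q=Q[Q[:,2]>z-.006]
    print(n,len(Q),Q.mean(0).round(4),Q[:,2].max().round(3),((Q.max(0)+Q.min(0))/2).round(4))
hsv=cv2.cvtColor(c["image"],cv2.COLOR_RGB2HSV)
for n,lo,hi in(("red",0,0),("yel",24,34),("grn",45,85),("blu",100,125)):
    if n=="red":continue
    m=((hsv[...,0]>=lo)&(hsv[...,0]<=hi)&(hsv[...,1]>110)).astype(np.uint8)*255
    r=np.zeros_like(m);r[150:195,225:360]=m[150:195,225:360]
    k=max(cv2.findContours(r,0,2)[0],key=cv2.contourArea);(e,rad)=cv2.minEnclosingCircle(k);print(n,np.round(e,1),rad,plane(c,[e],.018).round(4))
# height map max on 5cm grid
F=P[c["z_map"]>0]
xs=np.arange(.25,.8,.05);ys=np.arange(.45,-.55,-.05)
print("     ",ys.round(2))
for x in xs[::-1]:
    print(round(x,2),[int(1000*np.max(F[(abs(F[:,0]-x)<.025)&(abs(F[:,1]-y)<.025)][:,2],initial=-.5)) for y in ys])
s=np.load("scene0.npz");s={k:s[k] for k in s}
F=cloud(s)[s["z_map"]>0];print("scene")
for x in xs[::-1]:
    print(round(x,2),[int(1000*np.max(F[(abs(F[:,0]-x)<.025)&(abs(F[:,1]-y)<.025)][:,2],initial=-.5)) for y in ys])
E
```

```text
seat [291.6 234.9] [21.5 21.8] [[ 0.4423 -0.1809  0.014 ]]
seat [321.3 236.4] [21.3 21.7] [[ 0.4395 -0.2409  0.014 ]]
seat [350.8 238.2] [21.4 21.8] [[ 0.4361 -0.3004  0.014 ]]
seat [380.6 239.8] [21.4 21.7] [[ 0.4329 -0.3605  0.014 ]]
table z -0.000843192912920232
500 123 [ 0.5772 -0.0862  0.0829] 0.904 [ 0.5178 -0.1481  0.4879]
200 72 [ 0.5639 -0.1531  0.1361] 0.904 [ 0.5149 -0.1809  0.4831]
100 49 [ 0.5533 -0.2054  0.1603] 0.904 [ 0.5098 -0.2097  0.4783]
50 41 [ 0.5618 -0.2637  0.074 ] 0.904 [ 0.5082 -0.2467  0.4764]
yel [273.9 171.7] 10.550013542175293 [[ 0.5702 -0.1444  0.018 ]]
grn [304. 172.] 11.401854515075684 [[ 0.5698 -0.2054  0.018 ]]
blu [333.4 174.1] 11.63088607788086 [[ 0.5656 -0.2652  0.018 ]]
      [ 0.45  0.4   0.35  0.3   0.25  0.2   0.15  0.1   0.05  0.   -0.05 -0.1
 -0.15 -0.2  -0.25 -0.3  -0.35 -0.4  -0.45 -0.5 ]
0.75 [-500, -500, 45, 69, -500, -500, 386, 46, 37, 3, 3, 189, 183, 178, 178, 178, 179, 235, 244, 188]
0.7 [-500, -500, 94, 100, 213, 355, 408, 52, 39, 76, 101, 181, 182, 184, 182, 183, 180, 178, 178, 179]
0.65 [-500, 35, 95, 61, 82, 322, 83, 37, 36, 75, 
[... 1305 characters left out ...]
35, 35, 17, 58, 79, 70, 60, 56, 24, 38, 42, 47, 48]
0.5 [-500, -500, -500, 35, 266, 365, 236, 35, 38, 17, 37, 37, 23, 13, 9, 3, 38, 42, 47, 48]
0.45 [-500, -500, -500, -500, 36, 35, 35, 35, 35, 17, 29, 26, 24, 18, 18, 17, 17, 24, 3, 15]
0.4 [-500, -500, -500, -500, -500, 1, 3, 2, 3, 3, 3, 3, 23, 16, 17, 17, 17, 23, 3, 15]
0.35 [-500, -500, -500, -500, -500, -500, -500, -500, -500, -500, -500, -500, -500, -500, -500, -500, -500, -500, -500, -500]
0.3 [-500, -500, -500, -500, -500, -500, -500, -500, -500, -500, -500, -500, -500, -500, -500, -500, -500, -500, -500, -500]
0.25 [-500, -500, -500, -500, -500, -500, -500, -500, -500, -500, -500, -500, -500, -500, -500, -500, -500, -500, -500, -500]
```

```bash
python3 - <<'E'
from h import *
from workcell import bot
for f in("top0","scene0"):
    c=np.load(f+".npz");c={k:c[k] for k in c};P=cloud(c);ok=c["z_map"]>0
    F=P[ok]
    for n,x,y,z in(("500",.575,-.085,.078),("200",.570,-.146,.068),("100",.57,-.206,.058),("50",.566,-.266,.054)):
        Q=F[(np.hypot(F[:,0]-x,F[:,1]-y)<.025)&(abs(F[:,2]-z)<.005)]
        print(f,n,len(Q),Q.mean(0).round(4),((Q.max(0)+Q.min(0))/2).round(4))
    for y in(-.05,-.1,-.2,-.3):
        Q=F[(abs(F[:,1]-y)<.03)&(F[:,2]>.085)&(F[:,2]<.5)&(F[:,0]>.55)];i=Q[:,0].argsort()[:200:40];print("dev",y,Q[i].round(3).tolist())
w=bot.camera("wrist");o=bot.get_obs();T=R.from_quat(o["tool_rot"])
print("cam in tool",T.inv().apply(w["xyz"]-o["eef_pos"]).round(3),"look",T.inv().apply(R.from_quat(w["orientation"]).apply([0,0,-1])).round(3), "up",T.inv().apply(R.from_quat(w["orientation"]).apply([0,1,0])).round(3),w["camera_matrix"][0])
E
```

```text
top0 500 121 [ 0.5784 -0.0851  0.0763] [ 0.5787 -0.0849  0.0769]
top0 200 65 [ 0.5746 -0.1469  0.0664] [ 0.5755 -0.1467  0.067 ]
top0 100 42 [ 0.5685 -0.2031  0.0567] [ 0.5682 -0.2033  0.0567]
top0 50 40 [ 0.5647 -0.2647  0.0533] [ 0.5649 -0.2646  0.0527]
dev -0.05 [[0.672, -0.037, 0.098], [0.681, -0.037, 0.099]]
dev -0.1 [[0.648, -0.121, 0.165], [0.652, -0.124, 0.09], [0.655, -0.119, 0.177], [0.667, -0.121, 0.18], [0.677, -0.124, 0.178]]
dev -0.2 [[0.646, -0.212, 0.177], [0.647, -0.21, 0.179], [0.647, -0.201, 0.177], [0.648, -0.195, 0.129], [0.648, -0.171, 0.098]]
dev -0.3 [[0.643, -0.323, 0.177], [0.644, -0.315, 0.16], [0.644, -0.322, 0.101], [0.645, -0.271, 0.169], [0.645, -0.275, 0.161]]
scene0 500 111 [ 0.5777 -0.0845  0.077 ] [ 0.5799 -0.0857  0.0764]
scene0 200 65 [ 0.5747 -0.1467  0.0672] [ 0.5762 -0.148   0.0671]
scene0 100 39 [ 0.5685 -0.2027  0.0576] [ 0.5701 -0.2031  0.0572]
scene0 50 34 [ 0.5647 -0.2652  0.0539] [ 0.5658 -0.2659  0.0529]
dev -0.05 [[0.672, -0.035, 0.092], [0.677, -0.029, 0.097], [0.898, -0.078, 0.236], [0.9, -0.08, 0.231], [0.901, -0.052, 0.232]]
dev -0.1 [[0.649, -0.12, 0.175], [0.651, -0.123, 0.18], [0.653, -0.126, 0.118], [0.654, -0.127, 0.097], [0.655, -0.126, 0.102]]
dev -0.2 [[0.645, -0.211, 0.171], [0.647, -0.224, 0.168], [0.648, -0.177, 0.166], [0.648, -0.183, 0.171], [0.649, -0.194, 0.173]]
dev -0.3 [[0.643, -0.304, 0.177], [0.645, -0.324, 0.181], [0.646, -0.298, 0.166], [0.646, -0.306, 0.169], [0.646, -0.321, 0.102]]
cam in tool [ 0.08  -0.001 -0.182] look [-0.313  0.     0.95 ] up [0.95  0.    0.313] [297.08681813   0.         321.02482123]
```

Emit:
{"method": "drive_tool", "body": {"slide": [[-0.07, -0.07, -0.03], [-0.15, -0.15, -0.06], [-0.22, -0.23, -0.09], [-0.3, -0.31, -0.12], [-0.37, -0.39, -0.15], [-0.45, -0.46, -0.18], [-0.52, -0.54, -0.21], [-0.6, -0.62, -0.24]], "rotation": [[0, 0, 0.12], [0, 0, 0.25], [0, 0, 0.37], [0, 0, 0.5], [0, 0, 0.62], [0, 0, 0.75], [0, 0, 0.87], [0, 0, 1]]}}

```text
clock: 1.15
eef_pos: [0.2719, 0.2579, 0.2522]
tool_rot: [0.436, 0.9, 0.0, 0.0]
ft_force: [0.1, -0.7, -0.6]
grip_width: 0.0854
grasp_force: 0.0
```

```bash
cat >> h.py <<'E'
def go(x,y,z,yaw=None):
    "tool shift and turn, in the units of drive_tool, from here to a TCP pose with tool y at world angle yaw"
    from workcell import bot
    o=bot.get_obs();T=R.from_quat(o["tool_rot"]);ty=T.apply([0,1,0]);psi=np.arctan2(ty[1],ty[0])
    tgt=np.eye(3) if yaw is None else np.array([[np.sin(-yaw),np.cos(yaw),0],[np.cos(yaw),np.sin(yaw),0],[0,0,-1]])
    rv=np.zeros(3) if yaw is None else (T.inv()*R.from_matrix(tgt)).as_rotvec()
    print("t",o["clock"],"at",o["eef_pos"].round(4),"yaw",psi.round(4),"w",round(o["grip_width"],4),"gf",round(o["grasp_force"],1))
    print("slide",(T.inv().apply(np.array([x,y,z])-o["eef_pos"])/.25).round(3),"rot",(rv/.5).round(3))
E
python3 -c "
from h import *;go(.38,.02,.22,-.06)"
```

```text
t 1.15 at [0.2719 0.2579 0.2522] yaw 0.6688 w 0.0854 gf 0.0
slide [-1.014 -0.251  0.129] rot [1.000e-03 1.000e-03 1.458e+00]
```

Emit:
{"method": "drive_tool", "body": {"slide": [[-0.12, -0.03, 0], [-0.25, -0.06, 0], [-0.37, -0.09, 0], [-0.5, -0.12, 0], [-0.62, -0.15, 0], [-0.75, -0.18, 0], [-0.87, -0.21, 0], [-1, -0.24, 0]], "rotation": [[0, 0, 0.12], [0, 0, 0.25], [0, 0, 0.37], [0, 0, 0.5], [0, 0, 0.62], [0, 0, 0.75], [0, 0, 0.87], [0, 0, 1]], "gripper": 0.8}}

```text
clock: 2.15
eef_pos: [0.3802, 0.0252, 0.252]
tool_rot: [0.645, 0.764, 0.0, 0.0]
ft_force: [0.7, 0.9, -0.3]
grip_width: 0.0683
grasp_force: 0.0
```

```bash
python3 -c "
from h import *;go(.578,-.085,.16,-.06)"
```

```text
t 2.15 at [0.3802 0.0252 0.252 ] yaw 0.1685 w 0.0683 gf 0.0
slide [-0.567  0.706  0.368] rot [0.001 0.001 0.457]
```

Emit:
{"method": "drive_tool", "body": {"slide": [[-0.07, 0.09, 0.04], [-0.14, 0.18, 0.08], [-0.21, 0.27, 0.13], [-0.28, 0.36, 0.18], [-0.36, 0.45, 0.23], [-0.43, 0.54, 0.28], [-0.51, 0.63, 0.33], [-0.567, 0.706, 0.368]], "rotation": [[0, 0, 0.06], [0, 0, 0.12], [0, 0, 0.18], [0, 0, 0.24], [0, 0, 0.3], [0, 0, 0.36], [0, 0, 0.42], [0, 0, 0.457]]}}

```text
clock: 3.15
eef_pos: [0.5787, -0.0839, 0.1594]
tool_rot: [0.728, 0.686, -0.0, -0.0]
ft_force: [0.0, 0.2, 0.7]
grip_width: 0.0686
grasp_force: 0.0
```

```bash
python3 - <<'E'
from h import *
from workcell import bot
go(.578,-.085,.024,-.06)
c=bot.camera("wrist");cv2.imwrite("pics/w1.png",c["image"][:,:,::-1])
F=cloud(c)[c["z_map"]>0]
for n,x,y,z in(("500",.578,-.085,.078),("200",.5745,-.147,.068),("100",.5685,-.203,.058),("50",.565,-.265,.054)):
    Q=F[(np.hypot(F[:,0]-x,F[:,1]-y)<.02)&(abs(F[:,2]-z)<.006)]
    if len(Q): print(n,len(Q),Q.mean(0).round(4),((Q.max(0)+Q.min(0))/2).round(4))
E
```

```text
t 3.15 at [ 0.5787 -0.0839  0.1594] yaw -0.0591 w 0.0686 gf 0.0
slide [-0.004 -0.002  0.541] rot [-0.002  0.001  0.002]
500 478 [ 0.5806 -0.0839  0.0764] [ 0.5805 -0.0846  0.0758]
200 227 [ 0.5774 -0.146   0.0666] [ 0.5775 -0.1468  0.0653]
100 127 [ 0.5707 -0.2022  0.0566] [ 0.5704 -0.2026  0.0558]
50 103 [ 0.5673 -0.264   0.0529] [ 0.5673 -0.265   0.0523]
```

View pics/w1.png

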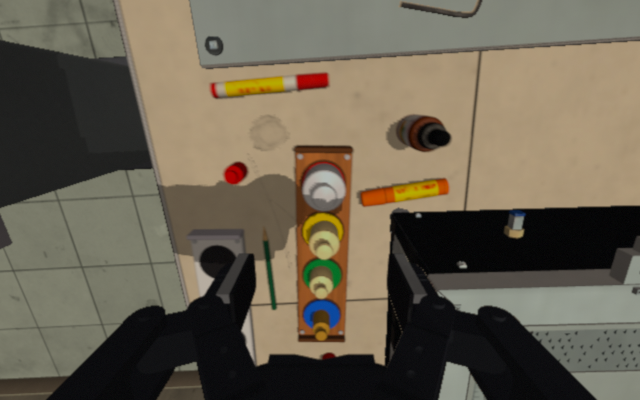

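The wrist view shows the fingers (cols 235–405) straddling the rack line. The silver weight is at (323,187), centred between them. Descending.

Emit:
{"method": "drive_tool", "body": {"slide": [[0, 0, 0.07], [0, 0, 0.15], [0, 0, 0.23], [0, 0, 0.31], [0, 0.002, 0.39], [0, 0.004, 0.46], [-0.002, 0.004, 0.52], [-0.004, 0.004, 0.545]], "rotation": [[0, 0, 0], [0, 0, 0], [0, 0, 0], [0, 0, 0], [0, 0, 0], [0, 0, 0], [0, 0, 0], [0, 0, 0]]}}

```text
clock: 4.2
eef_pos: [0.579, -0.0836, 0.0228]
tool_rot: [0.727, 0.687, -0.0, -0.001]
ft_force: [0.0, -1.0, 1.2]
grip_width: 0.0685
grasp_force: 0.0
```

Emit:
{"method": "drive_tool", "body": {"slide": [[0, 0, 0], [0, 0, 0], [0, 0, 0], [0, 0, 0], [0, 0, 0], [0, 0, 0], [0, 0, 0], [0, 0, 0]], "rotation": [[0, 0, 0], [0, 0, 0], [0, 0, 0], [0, 0, 0], [0, 0, 0], [0, 0, 0], [0, 0, 0], [0, 0, 0]], "gripper": 0.3}}

```text
clock: 5.2
eef_pos: [0.58, -0.0832, 0.0233]
tool_rot: [0.726, 0.687, -0.0, -0.0]
ft_force: [-0.7, -0.5, 0.7]
grip_width: 0.0257
grasp_force: 0.0
```

```bash
python3 - <<'E'
from h import *
from workcell import bot
go(.578,-.085,.024,-.06)
c=bot.camera("wrist");s=bot.camera("scene");t=bot.camera("top")
im=np.vstack([np.hstack([c["image"][::2,::2],cv2.resize(t["image"][120:220,200:360],(320,200))]),cv2.resize(s["image"][150:300,150:390],(640,400))])
cv2.imwrite("pics/m2.png",im[:,:,::-1])
E
```

```text
t 5.2 at [ 0.58   -0.0832  0.0233] yaw -0.0555 w 0.0257 gf 0.0
slide [-0.008 -0.008 -0.003] rot [-0.    -0.     0.009]
```

View pics/m2.png

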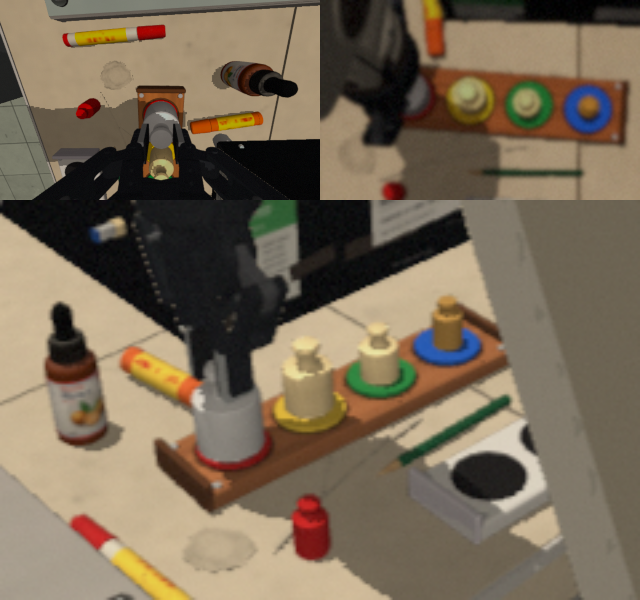

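The fingers close around the knob with their tips at the body top (crop (235,392)), although the TCP reads z=0.023. I'll check the tip height by depth.

```bash
python3 - <<'E'
from h import *
from workcell import bot
s=bot.camera("scene");P=cloud(s);g=s["image"]
for v in range(205,246,2): print(v,[(u,g[v,u].tolist(),P[v,u].round(3).tolist()) for u in(230,236,241)])
print(bot.get_obs()["joint_pos"],bot.get_obs()["ft_force"])
E
```

```text
205 [(230, [22, 23, 25], [0.593, -0.089, 0.084]), (236, [29, 28, 29], [0.544, -0.069, 0.115]), (241, [21, 20, 23], [0.533, -0.07, 0.12])]
207 [(230, [64, 63, 60], [0.568, -0.073, 0.099]), (236, [21, 19, 21], [0.557, -0.077, 0.102]), (241, [24, 24, 21], [0.537, -0.073, 0.113])]
209 [(230, [73, 72, 68], [0.59, -0.087, 0.078]), (236, [26, 26, 27], [0.56, -0.078, 0.096]), (241, [24, 28, 27], [0.557, -0.086, 0.094])]
211 [(230, [79, 78, 73], [0.586, -0.083, 0.078]), (236, [28, 26, 29], [0.558, -0.077, 0.094]), (241, [23, 24, 25], [0.554, -0.084, 0.093])]
213 [(230, [97, 94, 87], [0.579, -0.079, 0.079]), (236, [24, 25, 26], [0.559, -0.077, 0.09]), (241, [24, 22, 25], [0.555, -0.084, 0.088])]
215 [(230, [112, 108, 100], [0.576, -0.076, 0.078]), (236, [17, 20, 21], [0.56, -0.077, 0.085]), (241, [14, 20, 19], [0.555, -0.084, 0.084])]
217 [(230, [123, 118, 112], [0.576, -0.076, 0.074]), (236, [24, 25, 26], [0.558, -0.076, 0.083]), (241, [24, 23, 25], [0.559, -0.086, 0.078])]
219 [(230, [106, 102, 95], [0.581, -0.078, 0.067]), (236, [28, 24, 26], [0.56, -0.077, 0.078]), (241, [26, 27, 27], [0.5
[... 1368 characters left out ...]
 [0.572, -0.068, 0.036]), (236, [133, 128, 121], [0.562, -0.074, 0.038]), (241, [127, 121, 114], [0.559, -0.081, 0.036])]
241 [(230, [134, 129, 122], [0.571, -0.067, 0.033]), (236, [134, 129, 120], [0.564, -0.074, 0.033]), (241, [125, 120, 112], [0.559, -0.081, 0.032])]
243 [(230, [136, 131, 123], [0.57, -0.066, 0.03]), (236, [133, 128, 120], [0.563, -0.073, 0.03]), (241, [124, 120, 113], [0.56, -0.081, 0.027])]
245 [(230, [133, 128, 120], [0.573, -0.068, 0.023]), (236, [131, 126, 118], [0.564, -0.074, 0.025]), (241, [125, 120, 112], [0.56, -0.081, 0.023])]
[-1.42537203e-01  5.28490235e-01 -2.44952873e-02  1.01786503e+00
 -1.98261001e-05  1.48376267e+00] [ 0.26248012 -0.11538617 -0.65058371]
```

```bash
python3 - <<'E'
from h import *
from workcell import bot
o=bot.get_obs();T=R.from_quat(o["tool_rot"])
for n in("scene","wrist","top"):
    c=bot.camera(n);P=cloud(c);m=(c["z_map"]>0)&(c["image"].max(2)<50)
    Q=T.inv().apply(P[m]-o["eef_pos"])
    Q=Q[(abs(Q[:,0])<.05)&(abs(Q[:,1])<.065)&(Q[:,2]>-.2)&(Q[:,2]<.01)]
    print(n,len(Q))
    for z in np.arange(-.2,.0,.01):
        q=Q[abs(Q[:,2]-z)<.005]
        if len(q)>3: print(round(z,3),len(q),q.min(0).round(3)[:2],q.max(0).round(3)[:2])
E
```

```text
scene 2845
-0.2 145 [-0.023 -0.039] [0.037 0.009]
-0.19 315 [-0.028 -0.038] [0.038 0.013]
-0.18 307 [-0.029 -0.04 ] [0.038 0.013]
-0.17 182 [-0.021 -0.039] [0.037 0.01 ]
-0.16 110 [-0.008 -0.041] [ 0.011 -0.007]
-0.15 190 [-0.007 -0.044] [0.019 0.024]
-0.14 263 [-0.01  -0.065] [0.019 0.063]
-0.13 233 [-0.011 -0.065] [0.019 0.063]
-0.12 239 [-0.014 -0.061] [0.017 0.059]
-0.11 255 [-0.012 -0.056] [0.017 0.055]
-0.1 140 [-0.011 -0.052] [0.015 0.05 ]
-0.09 169 [-0.011 -0.046] [0.013 0.046]
-0.08 71 [-0.006 -0.027] [0.013 0.021]
-0.07 88 [-0.006 -0.028] [0.01  0.016]
-0.06 88 [-0.006 -0.028] [0.01  0.016]
-0.05 48 [-0.007 -0.027] [0.011 0.015]
wrist 35705
-0.13 5171 [ 0.008 -0.063] [0.021 0.064]
-0.12 10419 [-0.005 -0.063] [0.018 0.063]
-0.11 7184 [-0.013 -0.057] [0.018 0.057]
-0.1 5909 [-0.013 -0.052] [0.017 0.053]
-0.09 4096 [-0.013 -0.048] [0.014 0.048]
-0.08 1143 [-0.011 -0.04 ] [0.014 0.042]
-0.07 531 [-0.011 -0.026] [0.011 0.026]
-0.06 533 [-0.01  -0.026] [0.011 0.026]
-0.05 365 [-0.011 -0.026] [0.011 0.026]
-0.04 31 [-0.01  -0.014] [0.011 0.014]
-0.03 6 [-0.017  0.014] [-0.008  0.014]
top 556
-0.2 29 [-0.037 -0.038] [-0.008  0.005]
-0.19 53 [-0.037 -0.039] [0.003 0.012]
-0.18 51 [-0.037 -0.039] [0.004 0.008]
-0.17 20 [-0.037 -0.039] [ 0.002 -0.006]
-0.16 15 [-0.01  -0.041] [ 0.007 -0.036]
-0.15 40 [-0.011 -0.047] [ 0.005 -0.034]
-0.14 150 [-0.013 -0.064] [0.011 0.061]
-0.13 55 [-0.012 -0.057] [0.01  0.057]
-0.12 18 [-0.016 -0.059] [-0.007  0.053]
-0.11 27 [-0.016 -0.055] [-0.001  0.047]
-0.1 28 [-0.012 -0.05 ] [ 0.002 -0.025]
-0.09 36 [-0.013 -0.046] [ 0.002 -0.023]
-0.06 10 [-0.011 -0.028] [-0.004 -0.007]
-0.05 5 [-0.012 -0.024] [-0.007 -0.005]
```

The reported TCP sits about 43 mm beyond the real fingertips, so real tip z ≈ eef z + 0.043. The knuckles are also wide next to the device face at x≈0.646. I'll lift, turn the closing axis about 45° with the camera side away from the device, and regrasp lower.

Emit:
{"method": "drive_tool", "body": {"slide": [[0, 0, -0.05], [0, 0, -0.12], [0, 0, -0.2], [0, 0, -0.28], [0, 0, -0.32], [0, 0, -0.34], [0, 0, -0.36], [0, 0, -0.36]], "rotation": [[0, 0, 0], [0, 0, 0], [0, 0, 0], [0, 0, -0.2], [0, 0, -0.45], [0, 0, -0.7], [0, 0, -0.9], [0, 0, -1]]}}

```text
clock: 6.55
eef_pos: [0.5808, -0.0833, 0.1151]
tool_rot: [0.533, 0.846, 0.0, 0.001]
ft_force: [-0.1, 0.2, 0.5]
grip_width: 0.0258
grasp_force: 0.0
```

Emit:
{"method": "drive_tool", "body": {"slide": [[0, 0, 0], [0, 0, 0], [0, 0, 0], [0, 0, 0], [0, 0, 0], [0, 0, 0], [0, 0, 0], [0, 0, 0]], "rotation": [[0, 0, -0.1], [0, 0, -0.2], [0, 0, -0.3], [0, 0, -0.4], [0, 0, -0.5], [0, 0, -0.5], [0, 0, -0.5], [0, 0, -0.5]], "gripper": 0.75}}

```text
clock: 7.55
eef_pos: [0.5801, -0.0833, 0.1136]
tool_rot: [0.424, 0.905, 0.0, 0.0]
ft_force: [0.9, -0.1, 0.2]
grip_width: 0.0639
grasp_force: 0.0
```

```bash
python3 -c "
from h import *;go(.579,-.084,-.017,.7)"
```

```text
t 7.55 at [ 0.5801 -0.0833  0.1136] yaw 0.6941 w 0.0639 gf 0.0
slide [ 0.001 -0.005  0.522] rot [ 0.     0.    -0.012]
```

Emit:
{"method": "drive_tool", "body": {"slide": [[0, 0, 0.07], [0, 0, 0.15], [0, 0, 0.23], [0, -0.002, 0.31], [0, -0.004, 0.38], [0, -0.004, 0.44], [0, -0.004, 0.49], [0, -0.004, 0.522]], "rotation": [[0, 0, 0], [0, 0, 0], [0, 0, 0], [0, 0, 0], [0, 0, 0], [0, 0, 0], [0, 0, 0], [0, 0, 0]]}}

```text
clock: 8.55
eef_pos: [0.5791, -0.0839, -0.0178]
tool_rot: [0.424, 0.906, -0.0, -0.0]
ft_force: [0.2, -0.4, 0.7]
grip_width: 0.0643
grasp_force: 0.0
```

Emit:
{"method": "drive_tool", "body": {"slide": [[0, 0, 0], [0, 0, 0], [0, 0, 0], [0, 0, 0], [0, 0, 0], [0, 0, 0], [0, 0, 0], [0, 0, 0]], "rotation": [[0, 0, 0], [0, 0, 0], [0, 0, 0], [0, 0, 0], [0, 0, 0], [0, 0, 0], [0, 0, 0], [0, 0, 0]], "gripper": 0.4}}

```text
clock: 9.55
eef_pos: [0.5794, -0.0838, -0.0169]
tool_rot: [0.424, 0.906, 0.0, 0.0]
ft_force: [-0.2, 1.5, -0.0]
grip_width: 0.0404
grasp_force: 61.4
```

```bash
python3 -c "
from h import *;go(.4329,-.3605,.08,.7)"
```

```text
t 9.55 at [ 0.5794 -0.0838 -0.0169] yaw 0.6945 w 0.0404 gf 61.4
slide [-0.475 -1.159 -0.388] rot [ 0.001  0.    -0.011]
```

Emit:
{"method": "drive_tool", "body": {"slide": [[0, 0, -0.04], [0, 0, -0.12], [0, 0, -0.22], [-0.02, -0.05, -0.31], [-0.07, -0.17, -0.37], [-0.13, -0.31, -0.4], [-0.18, -0.44, -0.4], [-0.2, -0.5, -0.4]], "rotation": [[0, 0, 0], [0, 0, 0], [0, 0, 0], [0, 0, 0], [0, 0, 0], [0, 0, 0], [0, 0, 0], [0, 0, 0]]}}

```text
clock: 10.55
eef_pos: [0.5137, -0.2036, 0.0828]
tool_rot: [0.425, 0.905, -0.0, -0.001]
ft_force: [1.0, 0.3, -4.6]
grip_width: 0.0406
grasp_force: 61.5
```

```bash
python3 -c "
from h import *;go(.4329,-.3605,.02,.7)"
```

```text
t 10.55 at [ 0.5137 -0.2036  0.0828] yaw 0.6924 w 0.0406 gf 61.5
slide [-0.277 -0.649  0.251] rot [-0.002 -0.002 -0.015]
```

Emit:
{"method": "drive_tool", "body": {"slide": [[-0.02, -0.04, 0], [-0.06, -0.14, 0], [-0.11, -0.27, 0.02], [-0.17, -0.4, 0.06], [-0.22, -0.52, 0.11], [-0.26, -0.6, 0.17], [-0.275, -0.645, 0.22], [-0.277, -0.649, 0.25]], "rotation": [[0, 0, 0], [0, 0, 0], [0, 0, 0], [0, 0, 0], [0, 0, 0], [0, 0, 0], [0, 0, 0], [0, 0, 0]]}}

```text
clock: 11.55
eef_pos: [0.4345, -0.3589, 0.0193]
tool_rot: [0.424, 0.905, 0.0, -0.001]
ft_force: [0.3, 0.9, -5.4]
grip_width: 0.0404
grasp_force: 61.6
```

```bash
python3 -c "
from h import *;go(.4329,-.3605,-.0195,.7)
from workcell import bot
c=bot.camera('wrist');cv2.imwrite('pics/w3.png',c['image'][:,:,::-1])"
```

```text
t 11.55 at [ 0.4345 -0.3589  0.0193] yaw 0.6942 w 0.0404 gf 61.6
slide [-0.001 -0.009  0.155] rot [ 0.    -0.003 -0.012]
```

View pics/w3.png

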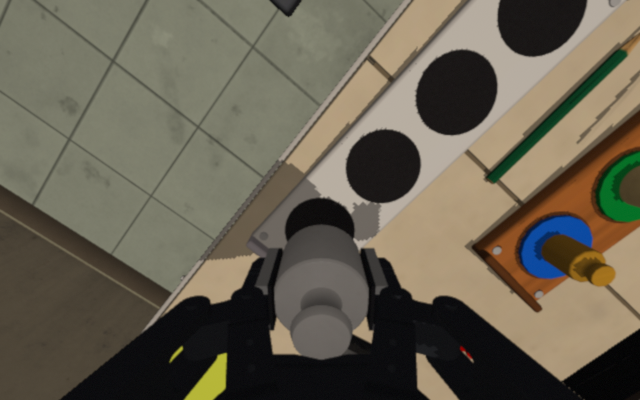

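The wrist view shows the held weight at (322,290), lined up over the outermost seat at (320,215). Lowering and releasing.

Emit:
{"method": "drive_tool", "body": {"slide": [[0, -0.005, 0.03], [0, -0.009, 0.06], [0, -0.009, 0.09], [0, -0.009, 0.12], [0, -0.009, 0.14], [0, -0.009, 0.15], [0, -0.009, 0.157], [0, -0.009, 0.157]], "rotation": [[0, 0, 0], [0, 0, 0], [0, 0, 0], [0, 0, 0], [0, 0, 0], [0, 0, 0], [0, 0, 0], [0, 0, 0]]}}

```text
clock: 12.6
eef_pos: [0.4332, -0.3609, -0.0188]
tool_rot: [0.424, 0.906, -0.0, 0.0]
ft_force: [0.1, 0.2, -4.2]
grip_width: 0.041
grasp_force: 61.7
```

Emit:
{"method": "drive_tool", "body": {"slide": [[0, 0, 0], [0, 0, 0], [0, 0, 0], [0, 0, 0], [0, 0, -0.02], [0, 0, -0.1], [0, 0, -0.2], [0, 0, -0.3]], "rotation": [[0, 0, 0], [0, 0, 0], [0, 0, 0], [0, 0, 0], [0, 0, 0], [0, 0, 0], [0, 0, 0], [0, 0, 0]], "gripper": 0.7}}

```text
clock: 13.6
eef_pos: [0.4331, -0.3608, 0.0571]
tool_rot: [0.424, 0.906, 0.0, -0.0]
ft_force: [0.7, 0.1, -0.3]
grip_width: 0.0598
grasp_force: 0.0
```

```bash
python3 - <<'E'
from h import *
from workcell import bot
go(.575,-.1465,.11,.7)
c=bot.camera("scene");F=cloud(c);F=F[c["z_map"]>0]
Q=F[(np.hypot(F[:,0]-.433,F[:,1]+.36)<.025)&(abs(F[:,2]-.074)<.006)];print(len(Q),Q.mean(0))
E
```

```text
t 13.6 at [ 0.4331 -0.3608  0.0571] yaw 0.6945 w 0.0598 gf 0.0
slide [ 0.295  0.985 -0.212] rot [ 0.    -0.    -0.011]
7 [ 0.44085031 -0.35513287  0.07261216]
```

Emit:
{"method": "drive_tool", "body": {"slide": [[0.01, 0.03, -0.1], [0.04, 0.12, -0.16], [0.08, 0.27, -0.2], [0.13, 0.44, -0.21], [0.19, 0.63, -0.21], [0.24, 0.81, -0.21], [0.28, 0.94, -0.21], [0.295, 0.985, -0.21]], "rotation": [[0, 0, 0], [0, 0, 0], [0, 0, 0], [0, 0, 0], [0, 0, 0], [0, 0, 0], [0, 0, 0], [0, 0, 0]], "gripper": 0.62}}

```text
clock: 14.65
eef_pos: [0.576, -0.1448, 0.1084]
tool_rot: [0.423, 0.906, -0.0, 0.0]
ft_force: [-0.3, -0.4, 0.1]
grip_width: 0.0528
grasp_force: 0.0
```

```bash
python3 - <<'E'
from h import *
from workcell import bot
go(.5755,-.1465,-.02,.7)
c=bot.camera("top");F=cloud(c);F=F[c["z_map"]>0]
for z in(.074,.056):
  Q=F[(np.hypot(F[:,0]-.433,F[:,1]+.36)<.035)&(abs(F[:,2]-z)<.004)];print(len(Q),Q.mean(0))
E
```

```text
t 14.65 at [ 0.576  -0.1448  0.1084] yaw 0.6972 w 0.0528 gf 0.0
slide [-0.004 -0.006  0.514] rot [-0.     0.    -0.006]
114 [ 0.43238983 -0.36108482  0.07267061]
135 [ 0.43176718 -0.35841169  0.05315412]
```

Emit:
{"method": "drive_tool", "body": {"slide": [[0, 0, 0.07], [-0.002, -0.002, 0.15], [-0.004, -0.006, 0.23], [-0.004, -0.006, 0.31], [-0.004, -0.006, 0.38], [-0.004, -0.006, 0.44], [-0.004, -0.006, 0.49], [-0.004, -0.006, 0.512]], "rotation": [[0, 0, 0], [0, 0, 0], [0, 0, 0], [0, 0, 0], [0, 0, 0], [0, 0, 0], [0, 0, 0], [0, 0, 0]]}}

```text
clock: 15.7
eef_pos: [0.5741, -0.1485, -0.0202]
tool_rot: [0.424, 0.905, -0.0, -0.0]
ft_force: [-0.1, 0.2, 0.9]
grip_width: 0.053
grasp_force: 0.0
```

Emit:
{"method": "drive_tool", "body": {"slide": [[0, 0, 0], [0, 0, 0], [0, 0, 0], [0, 0, 0], [0, 0, 0], [0, 0, 0], [0, 0, 0], [0, 0, 0]], "rotation": [[0, 0, 0], [0, 0, 0], [0, 0, 0], [0, 0, 0], [0, 0, 0], [0, 0, 0], [0, 0, 0], [0, 0, 0]], "gripper": 0.28}}

```text
clock: 16.7
eef_pos: [0.5751, -0.1484, -0.0189]
tool_rot: [0.424, 0.906, 0.0, 0.0]
ft_force: [0.3, -0.1, 4.4]
grip_width: 0.0305
grasp_force: 60.0
```

```bash
python3 -c "
from h import *;go(.4361,-.3004,.08,.7)"
```

```text
t 16.7 at [ 0.5751 -0.1484 -0.0189] yaw 0.6945 w 0.0305 gf 60.0
slide [-0.112 -0.816 -0.396] rot [ 0.001  0.002 -0.011]
```

Emit:
{"method": "drive_tool", "body": {"slide": [[0, 0, -0.04], [0, 0, -0.12], [0, 0, -0.22], [-0.01, -0.05, -0.31], [-0.03, -0.17, -0.37], [-0.06, -0.31, -0.4], [-0.07, -0.44, -0.4], [-0.07, -0.5, -0.4]], "rotation": [[0, 0, 0], [0, 0, 0], [0, 0, 0], [0, 0, 0], [0, 0, 0], [0, 0, 0], [0, 0, 0], [0, 0, 0]]}}

```text
clock: 17.7
eef_pos: [0.4881, -0.2424, 0.0804]
tool_rot: [0.425, 0.905, -0.0, -0.001]
ft_force: [0.3, 0.2, -1.9]
grip_width: 0.0307
grasp_force: 59.7
```

```bash
python3 -c "
from h import *;go(.4361,-.3004,.02,.7)"
```

```text
t 17.7 at [ 0.4881 -0.2424  0.0804] yaw 0.6927 w 0.0307 gf 59.7
slide [-0.046 -0.308  0.242] rot [-0.001 -0.003 -0.015]
```

Emit:
{"method": "drive_tool", "body": {"slide": [[-0.01, -0.04, 0], [-0.02, -0.1, 0], [-0.03, -0.17, 0.02], [-0.04, -0.24, 0.06], [-0.046, -0.29, 0.11], [-0.046, -0.31, 0.17], [-0.046, -0.311, 0.23], [-0.046, -0.311, 0.27]], "rotation": [[0, 0, 0], [0, 0, 0], [0, 0, 0], [0, 0, 0], [0, 0, 0], [0, 0, 0], [0, 0, 0], [0, 0, -0.01]]}}

```text
clock: 18.7
eef_pos: [0.4371, -0.2996, 0.0116]
tool_rot: [0.422, 0.907, 0.0, -0.001]
ft_force: [-0.0, -0.7, -2.3]
grip_width: 0.0304
grasp_force: 59.7
```

```bash
python3 -c "
from h import *;go(.4361,-.3004,-.0215,.7)"
```

```text
t 18.7 at [ 0.4371 -0.2996  0.0116] yaw 0.7002 w 0.0304 gf 59.7
slide [-0.    -0.005  0.132] rot [-0.    -0.003  0.   ]
```

Emit:
{"method": "drive_tool", "body": {"slide": [[0, -0.004, 0.03], [0, -0.005, 0.06], [0, -0.005, 0.09], [0, -0.005, 0.11], [0, -0.005, 0.122], [0, -0.005, 0.13], [0, -0.005, 0.132], [0, -0.005, 0.132]], "rotation": [[0, 0, 0], [0, 0, 0], [0, 0, 0], [0, 0, 0], [0, 0, 0], [0, 0, 0], [0, 0, 0], [0, 0, 0]]}}

```text
clock: 19.7
eef_pos: [0.4366, -0.3012, -0.0197]
tool_rot: [0.422, 0.907, -0.0, 0.0]
ft_force: [-0.4, -0.2, -3.0]
grip_width: 0.0306
grasp_force: 59.7
```

Emit:
{"method": "drive_tool", "body": {"slide": [[0, 0, 0], [0, 0, 0], [0, 0, 0], [0, 0, 0], [0, 0, -0.02], [0, 0, -0.1], [0, 0, -0.2], [0, 0, -0.3]], "rotation": [[0, 0, 0], [0, 0, 0], [0, 0, 0], [0, 0, 0], [0, 0, 0], [0, 0, 0], [0, 0, 0], [0, 0, 0]], "gripper": 0.55}}

```text
clock: 20.7
eef_pos: [0.4364, -0.3011, 0.0561]
tool_rot: [0.422, 0.907, -0.0, -0.0]
ft_force: [0.3, 0.2, 0.6]
grip_width: 0.0469
grasp_force: 0.0
```

```bash
python3 -c "
from h import *;go(.5695,-.2028,.11,.7)"
```

```text
t 20.7 at [ 0.4364 -0.3011  0.0561] yaw 0.6995 w 0.0469 gf 0.0
slide [-0.042  0.66  -0.216] rot [-0.     0.    -0.001]
```

Emit:
{"method": "drive_tool", "body": {"slide": [[0, 0.02, -0.1], [-0.01, 0.08, -0.16], [-0.01, 0.18, -0.2], [-0.02, 0.3, -0.21], [-0.03, 0.43, -0.21], [-0.04, 0.55, -0.21], [-0.042, 0.63, -0.21], [-0.042, 0.66, -0.21]], "rotation": [[0, 0, 0], [0, 0, 0], [0, 0, 0], [0, 0, 0], [0, 0, 0], [0, 0, 0], [0, 0, 0], [0, 0, 0]]}}

```text
clock: 21.7
eef_pos: [0.57, -0.2022, 0.1075]
tool_rot: [0.421, 0.907, -0.0, -0.0]
ft_force: [-0.1, -0.6, -0.0]
grip_width: 0.0468
grasp_force: 0.0
```

```bash
python3 - <<'E'
from h import *
from workcell import bot
go(.5695,-.2028,-.016,.7)
c=bot.camera("top");F=cloud(c);F=F[c["z_map"]>0]
for x,y,z in((.433,-.36,.073),(.436,-.30,.063)):
  Q=F[(np.hypot(F[:,0]-x,F[:,1]-y)<.03)&(abs(F[:,2]-z)<.004)];print(len(Q),Q.mean(0))
E
```

```text
t 21.7 at [ 0.57   -0.2022  0.1075] yaw 0.7006 w 0.0468 gf 0.0
slide [-0.001 -0.003  0.494] rot [-0.001 -0.     0.001]
116 [ 0.43266364 -0.36090431  0.07245161]
68 [ 0.4351504  -0.30039236  0.06281909]
```

Emit:
{"method": "drive_tool", "body": {"slide": [[0, 0, 0.07], [0, 0, 0.15], [0, -0.003, 0.23], [0, -0.003, 0.31], [0, -0.003, 0.38], [0, -0.003, 0.44], [0, -0.003, 0.48], [0, -0.003, 0.498]], "rotation": [[0, 0, 0], [0, 0, 0], [0, 0, 0], [0, 0, 0], [0, 0, 0], [0, 0, 0], [0, 0, 0], [0, 0, 0]]}}

```text
clock: 22.75
eef_pos: [0.5685, -0.2035, -0.0174]
tool_rot: [0.422, 0.907, -0.0, -0.0]
ft_force: [0.0, 0.6, -0.1]
grip_width: 0.0474
grasp_force: 0.0
```

Emit:
{"method": "drive_tool", "body": {"slide": [[0, 0, 0], [0, 0, 0], [0, 0, 0], [0, 0, 0], [0, 0, 0], [0, 0, 0], [0, 0, 0], [0, 0, 0]], "rotation": [[0, 0, 0], [0, 0, 0], [0, 0, 0], [0, 0, 0], [0, 0, 0], [0, 0, 0], [0, 0, 0], [0, 0, 0]], "gripper": 0.22}}

```text
clock: 23.75
eef_pos: [0.5694, -0.2035, -0.0164]
tool_rot: [0.422, 0.907, 0.0, 0.001]
ft_force: [0.4, 0.0, 5.2]
grip_width: 0.0244
grasp_force: 59.3
```

```bash
python3 -c "
from h import *;go(.4395,-.2409,.08,.7)"
```

```text
t 23.75 at [ 0.5694 -0.2035 -0.0164] yaw 0.6996 w 0.0244 gf 59.3
slide [ 0.22  -0.494 -0.386] rot [ 0.001  0.002 -0.001]
```

Emit:
{"method": "drive_tool", "body": {"slide": [[0, 0, -0.04], [0, 0, -0.12], [0, 0, -0.22], [0.02, -0.04, -0.31], [0.06, -0.13, -0.37], [0.12, -0.26, -0.39], [0.17, -0.38, -0.39], [0.19, -0.43, -0.38]], "rotation": [[0, 0, 0], [0, 0, 0], [0, 0, 0], [0, 0, 0], [0, 0, 0], [0, 0, 0], [0, 0, 0], [0, 0, 0]]}}

```text
clock: 24.75
eef_pos: [0.4542, -0.2364, 0.0782]
tool_rot: [0.423, 0.906, -0.0, -0.001]
ft_force: [0.2, 0.9, -0.3]
grip_width: 0.0242
grasp_force: 59.0
```

```bash
python3 -c "
from h import *;go(.4395,-.2409,.005,.7)"
```

```text
t 24.75 at [ 0.4542 -0.2364  0.0782] yaw 0.6983 w 0.0242 gf 59.0
slide [ 0.024 -0.057  0.293] rot [-0.001 -0.002 -0.003]
```

Emit:
{"method": "drive_tool", "body": {"slide": [[0.01, -0.02, 0.03], [0.02, -0.045, 0.08], [0.024, -0.057, 0.14], [0.024, -0.059, 0.2], [0.024, -0.059, 0.26], [0.024, -0.059, 0.31], [0.024, -0.059, 0.34], [0.024, -0.059, 0.35]], "rotation": [[0, 0, 0], [0, 0, 0], [0, 0, 0], [0, 0, 0], [0, 0, 0], [0, 0, 0], [0, 0, 0], [0, 0, 0]]}}

```text
clock: 25.75
eef_pos: [0.4408, -0.241, -0.0099]
tool_rot: [0.422, 0.907, 0.0, -0.0]
ft_force: [-0.2, 0.1, -1.1]
grip_width: 0.0239
grasp_force: 59.0
```

```bash
python3 -c "
from h import *;go(.4395,-.2409,-.0197,.7)"
```

```text
t 25.75 at [ 0.4408 -0.241  -0.0099] yaw 0.6996 w 0.0239 gf 59.0
slide [ 0.004 -0.004  0.039] rot [-0.    -0.001 -0.001]
```

Emit:
{"method": "drive_tool", "body": {"slide": [[0.002, -0.002, 0.01], [0.004, -0.004, 0.02], [0.004, -0.004, 0.03], [0.004, -0.004, 0.036], [0.004, -0.004, 0.04], [0.004, -0.004, 0.041], [0.004, -0.004, 0.041], [0.004, -0.004, 0.041]], "rotation": [[0, 0, 0], [0, 0, 0], [0, 0, 0], [0, 0, 0], [0, 0, 0], [0, 0, 0], [0, 0, 0], [0, 0, 0]]}}

```text
clock: 26.75
eef_pos: [0.4396, -0.2411, -0.0196]
tool_rot: [0.422, 0.907, -0.0, 0.0]
ft_force: [0.3, -0.1, -0.1]
grip_width: 0.0242
grasp_force: 59.0
```

Emit:
{"method": "drive_tool", "body": {"slide": [[0, 0, 0], [0, 0, 0], [0, 0, 0], [0, 0, 0], [0, 0, -0.02], [0, 0, -0.1], [0, 0, -0.2], [0, 0, -0.3]], "rotation": [[0, 0, 0], [0, 0, 0], [0, 0, 0], [0, 0, 0], [0, 0, 0], [0, 0, 0], [0, 0, 0], [0, 0, 0]], "gripper": 0.48}}

```text
clock: 27.75
eef_pos: [0.4395, -0.241, 0.0564]
tool_rot: [0.422, 0.907, -0.0, 0.0]
ft_force: [0.0, 0.0, 0.5]
grip_width: 0.0412
grasp_force: 0.0
```

```bash
python3 -c "
from h import *;go(.566,-.2648,.11,.7)"
```

```text
t 27.75 at [ 0.4395 -0.241   0.0564] yaw 0.6995 w 0.0412 gf 0.0
slide [-0.399  0.326 -0.215] rot [-0.     0.    -0.001]
```

Emit:
{"method": "drive_tool", "body": {"slide": [[-0.01, 0.01, -0.1], [-0.05, 0.04, -0.16], [-0.11, 0.09, -0.2], [-0.19, 0.15, -0.21], [-0.27, 0.22, -0.21], [-0.34, 0.28, -0.21], [-0.39, 0.32, -0.21], [-0.4, 0.326, -0.21]], "rotation": [[0, 0, 0], [0, 0, 0], [0, 0, 0], [0, 0, 0], [0, 0, 0], [0, 0, 0], [0, 0, 0], [0, 0, 0]]}}

```text
clock: 28.75
eef_pos: [0.5669, -0.2651, 0.1077]
tool_rot: [0.422, 0.907, -0.0, 0.0]
ft_force: [-0.4, 0.2, 0.4]
grip_width: 0.0412
grasp_force: 0.0
```

```bash
python3 - <<'E'
from h import *
from workcell import bot
go(.566,-.2648,-.015,.7)
c=bot.camera("top");F=cloud(c);F=F[c["z_map"]>0]
for x,y,z in((.433,-.36,.073),(.436,-.30,.063),(.4395,-.241,.053)):
  Q=F[(np.hypot(F[:,0]-x,F[:,1]-y)<.03)&(abs(F[:,2]-z)<.004)];print(len(Q),Q.mean(0))
E
```

```text
t 28.75 at [ 0.5669 -0.2651  0.1077] yaw 0.7 w 0.0412 gf 0.0
slide [ 0.003 -0.002  0.491] rot [-0.  0. -0.]
118 [ 0.4323949  -0.36079866  0.07277719]
0 [nan nan nan]
0 [nan nan nan]<stdin>:6: RuntimeWarning: Mean of empty slice.
  ret = um.true_divide(
```

Emit:
{"method": "drive_tool", "body": {"slide": [[0, 0, 0.07], [0, 0, 0.15], [0.003, -0.002, 0.23], [0.003, -0.002, 0.31], [0.003, -0.002, 0.38], [0.003, -0.002, 0.44], [0.003, -0.002, 0.48], [0.003, -0.002, 0.491]], "rotation": [[0, 0, 0], [0, 0, 0], [0, 0, 0], [0, 0, 0], [0, 0, 0], [0, 0, 0], [0, 0, 0], [0, 0, 0]]}}

```text
clock: 29.8
eef_pos: [0.565, -0.2646, -0.0156]
tool_rot: [0.422, 0.907, 0.0, -0.001]
ft_force: [-0.7, -0.0, -0.1]
grip_width: 0.0411
grasp_force: 0.0
```

Emit:
{"method": "drive_tool", "body": {"slide": [[0, 0, 0], [0, 0, 0], [0, 0, 0], [0, 0, 0], [0, 0, 0], [0, 0, 0], [0, 0, 0], [0, 0, 0]], "rotation": [[0, 0, 0], [0, 0, 0], [0, 0, 0], [0, 0, 0], [0, 0, 0], [0, 0, 0], [0, 0, 0], [0, 0, 0]], "gripper": 0.16}}

```text
clock: 30.8
eef_pos: [0.5659, -0.265, -0.0143]
tool_rot: [0.422, 0.907, 0.0, 0.001]
ft_force: [-0.3, 0.1, 5.4]
grip_width: 0.0196
grasp_force: 59.1
```

```bash
python3 -c "
from h import *;go(.4423,-.1809,.09,.7)"
```

```text
t 30.8 at [ 0.5659 -0.265  -0.0143] yaw 0.6995 w 0.0196 gf 59.1
slide [ 0.575 -0.161 -0.418] rot [ 0.001  0.002 -0.001]
```

Emit:
{"method": "drive_tool", "body": {"slide": [[0, 0, -0.04], [0, 0, -0.12], [0, 0, -0.22], [0.05, -0.01, -0.31], [0.17, -0.05, -0.37], [0.32, -0.09, -0.39], [0.47, -0.13, -0.39], [0.56, -0.155, -0.38]], "rotation": [[0, 0, 0], [0, 0, 0], [0, 0, 0], [0, 0, 0], [0, 0, 0], [0, 0, 0], [0, 0, 0], [0, 0, 0]]}}

```text
clock: 31.8
eef_pos: [0.4435, -0.1814, 0.0801]
tool_rot: [0.422, 0.907, -0.0, -0.001]
ft_force: [1.3, 0.1, -0.1]
grip_width: 0.0194
grasp_force: 58.7
```

```bash
python3 -c "
from h import *;go(.4423,-.1809,-.010,.7)"
```

```text
t 31.8 at [ 0.4435 -0.1814  0.0801] yaw 0.6998 w 0.0194 gf 58.7
slide [ 0.004 -0.002  0.361] rot [-0.001 -0.003 -0.   ]
```

Emit:
{"method": "drive_tool", "body": {"slide": [[0.002, -0.002, 0.03], [0.004, -0.003, 0.08], [0.006, -0.003, 0.14], [0.008, -0.003, 0.2], [0.008, -0.003, 0.26], [0.008, -0.003, 0.31], [0.008, -0.003, 0.34], [0.008, -0.003, 0.355]], "rotation": [[0, 0, 0], [0, 0, 0], [0, 0, 0], [0, 0, 0], [0, 0, 0], [0, 0, 0], [0, 0, 0], [0, 0, 0]]}}

```text
clock: 32.8
eef_pos: [0.4437, -0.1817, -0.0093]
tool_rot: [0.422, 0.907, -0.0, -0.0]
ft_force: [0.1, 0.6, 0.3]
grip_width: 0.0195
grasp_force: 58.7
```

```bash
python3 -c "
from h import *;go(.4423,-.1809,-.0177,.7)"
```

```text
t 32.8 at [ 0.4437 -0.1817 -0.0093] yaw 0.6994 w 0.0195 gf 58.7
slide [ 0.006 -0.002  0.034] rot [-0.001 -0.001 -0.001]
```

Emit:
{"method": "drive_tool", "body": {"slide": [[0.002, 0, 0.01], [0.005, -0.002, 0.02], [0.006, -0.002, 0.028], [0.006, -0.002, 0.033], [0.006, -0.002, 0.035], [0.006, -0.002, 0.035], [0.006, -0.002, 0.035], [0.006, -0.002, 0.035]], "rotation": [[0, 0, 0], [0, 0, 0], [0, 0, 0], [0, 0, 0], [0, 0, 0], [0, 0, 0], [0, 0, 0], [0, 0, 0]]}}

```text
clock: 33.8
eef_pos: [0.4425, -0.1808, -0.0173]
tool_rot: [0.422, 0.907, -0.0, 0.0]
ft_force: [-0.1, 0.3, -0.7]
grip_width: 0.0195
grasp_force: 58.7
```

Emit:
{"method": "drive_tool", "body": {"slide": [[0, 0, 0], [0, 0, 0], [0, 0, 0], [0, 0, 0], [0, 0, -0.02], [0, 0, -0.1], [0, 0, -0.2], [0, 0, -0.3]], "rotation": [[0, 0, 0], [0, 0, 0], [0, 0, 0], [0, 0, 0], [0, 0, 0], [0, 0, 0], [0, 0, 0], [0, 0, 0]], "gripper": 0.45}}

```text
clock: 34.8
eef_pos: [0.4423, -0.1807, 0.0586]
tool_rot: [0.422, 0.907, 0.0, 0.0]
ft_force: [0.9, 0.1, -0.3]
grip_width: 0.0384
grasp_force: 0.0
```

Emit:
{"method": "drive_tool", "body": {"slide": [[0, 0, -0.05], [0, 0, -0.15], [0, 0, -0.25], [0.05, 0.05, -0.3], [0.12, 0.12, -0.3], [0.2, 0.2, -0.3], [0.28, 0.28, -0.3], [0.3, 0.3, -0.3]], "rotation": [[0, 0, 0], [0, 0, 0], [0, 0, 0], [0, 0, 0], [0, 0, 0], [0, 0, 0], [0, 0, 0], [0, 0, 0]]}}

```text
clock: 35.8
eef_pos: [0.4508, -0.0729, 0.132]
tool_rot: [0.421, 0.907, -0.0, -0.001]
ft_force: [-0.2, 0.5, -0.2]
grip_width: 0.0387
grasp_force: 0.0
```

```bash
python3 - <<'E'
from h import *
from workcell import bot
go(.44,-.18,.1)
for n in("top","scene"):
  c=bot.camera(n);F=cloud(c);F=F[c["z_map"]>0];cv2.imwrite(f"pics/{n}9.png",c["image"][:,:,::-1])
  for x,y,z in((.433,-.36,.073),(.436,-.30,.063),(.4395,-.241,.053),(.4423,-.1809,.049)):
    Q=F[(np.hypot(F[:,0]-x,F[:,1]-y)<.03)&(abs(F[:,2]-z)<.005)]
    if len(Q):print(n,len(Q),Q.mean(0)-[x,y,0])
E
```

```text
t 35.8 at [ 0.4508 -0.0729  0.132 ] yaw 0.7025 w 0.0387 gf 0.0
slide [-0.299 -0.31   0.128] rot [0. 0. 0.]
top 119 [-0.00052121 -0.00084253  0.07256202]
top 68 [-0.00090955 -0.00042947  0.06242609]
top 44 [-0.00064376  0.00045474  0.05261779]
top 39 [-4.20155396e-04 -8.34883965e-05  4.91693804e-02]
scene 23 [0.00589653 0.00390608 0.07261293]
scene 62 [-0.00052237 -0.00094776  0.06309486]
scene 50 [-9.01523821e-05 -6.65050441e-05  5.32534073e-02]
scene 53 [-0.00040127 -0.0005666   0.04944188]
```

View pics/scene9.png

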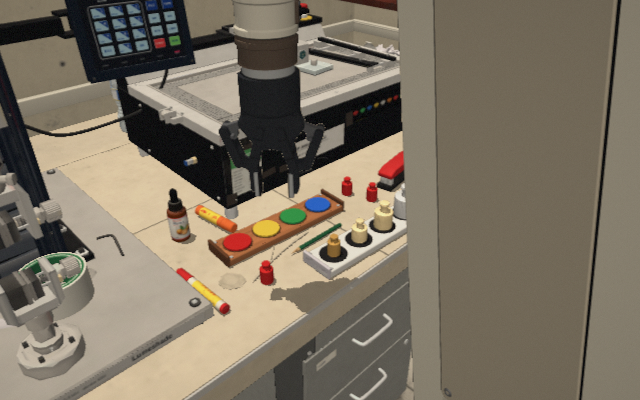

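View pics/top9.png

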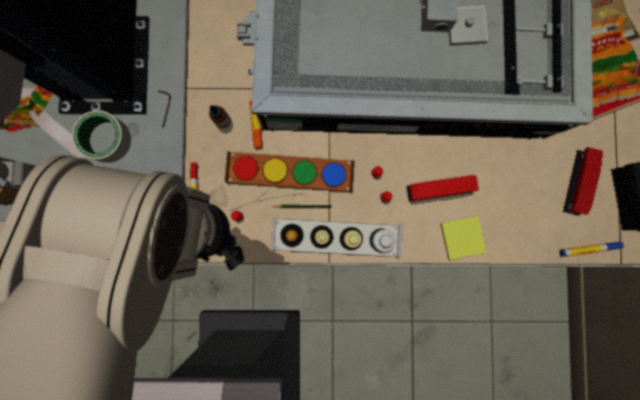

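All four weights stand upright within about 1 mm of their seat centres, at (291,236), (321,237), (351,239) and (381,240) in the top view. The wooden rack is empty and the arm is clear, so I'm handing in.

```bash
python3 -c "
from workcell import bot;print(bot.job_done())"
```

```text
the job is handed in; nothing more can be done
None
```

All four weights stand on the white rack in reverse order, each upright and within about 1 mm of its seat centre by the last camera check, and the job was handed in at about 36 s with no verdict returned.

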